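Ready the tablet magazine for refilling

ROBOT

A 6-joint arm with a two-finger parallel gripper is mounted at the origin on the work surface. World frame = base frame: x ahead of the robot, y to its left, z up, the work surface at z = 0. Lengths are in m, angles in degrees, forces in N, time in s.
With the tool pointing down it reaches from about 0.325 to 0.925 m from the base axis. Payload 3.1 kg.
Tool frame: the origin (TCP) lies at the very end of the fingers, on their centre line; the grasp point (between the pads) lies 19 mm behind it (manip.grip_depth is the distance from the TCP to the grasp point, in m); z points along the fingers, y is the line along which they close (so a half turn about z gives the same grasp; the last joint's range is limited). The gripper opens to 85 mm and grips with 20 to 120 N. Pads are 22 mm wide; open, the fingers measure 114 mm over their backs; the gripper's body (76 mm by 85 mm) begins 54 mm behind the grasp point. The pads swing forward as they close: fully open they stand 13 mm farther back than shut.
Start: joints at [-77.59, 12.427, 92.441, -0, 75.132, -6.429], TCP at [0.202, -0.592, 0.231] pointing down, gripper open.
Joint ranges: [-157.48, 157.48], [-44.54, 120.13], [17.64, 146.25], [-64.5, 244.5], [7.68, 150.69], [-147.95, 147.95]. Speed limits (degrees/s): [159.86, 159.86, 180, 180, 180, 180].

INTERFACE

Orientations are given as a 3x3 rotation matrix whose columns are the frame's x, y, z axes.
In Python, from bench import manip, cams, ticket gives the robot as it stands.
- The arm moves only by the shell command python3 -m handwheel 'ROWS' [OPENING] [FORCE]. ROWS is JSON, a list of rows, each an object of numbers: "tx", "ty", "tz": the shift along the tool's x, y, z in mm; "ax", "ay", "az": the turn, a rotation vector about the tool's x, y, z in degrees. In form: [{"tx": .., "ty": .., "tz": .., "ax": .., "ay": .., "az": ..}, ...]. A call has 1 to 10 rows; each row is the pose to reach, as a shift and turn from the pose commanded when the call began, along the tool's axes at that moment; what a row does not reach only later rows make up. A row lasts 1/10 s, in which the tool goes at most 50 mm and 8.59 degrees, less where a joint would pass 70% of its speed; a pose out of reach is approached as far as the arm can. A call with a gripper value outside its range is refused whole. OPENING is the finger opening in mm, from 0 to 85.4, set as the call begins (- or left out, the last holds). The fingers move at their own pace and stop on an object; FORCE is the grip in N (left out, the last holds). Time passes only in rows, so rows that repeat a pose let the fingers close. It gives the time, the measured TCP pose, the force, the opening and the grip force at its end, in the units of the state.
- manip.observe(): the state, without advancing time (a new reading comes with each control period).
- cams.grab_frame(name): name is "side" or "top" or "wrist"; returns a dict with "img" (400x640x3 uint8, red, green, blue), "vertical_fov" (degrees; the focal length in pixels is half the picture's height over the tangent of half this angle, whatever the lens; pixels are square), "cx", "cy" (the principal point, pixels), "pose" (4x4, takes a point from camera to world coordinates). Camera axes: x right, y down, z forward; pixel columns grow to the right and rows downward; lengths in m; the calibration is good to about 2 mm. A picture is of the moment at which its call begins. There is no depth.
- ticket.job_done(): hands the job in; it is judged then, once.
The state is a dict: "clock": time; "joint_positions": joint angles; "dq": joint speeds; "joint_torque": joint torques, N m; "tool_pos": TCP position; "ee_rot": TCP orientation; "wrist_force": force on the tool from outside, world axes, zero at the start; "wrist_torque": the same for the moment, N m; "width": finger opening in m; "gripper_force": force on a finger pad.
Only numpy, scipy, OpenCV 4.12 (cv2) and the standard library are available. Lean on these libraries where they do the work, as an engineer would, in place of code of your own. Each camera call takes 0.05 s, during which the arm holds its last target. There are 200 camera calls.

TASK

Get the laundry tablet dispenser ready for me to refill: layer the three round tablets into one neat stack centred on the round wooden plate, then take the upright handle of the dispenser's spring follower, pull it back along the trough until its pointer is level with the dark clip on the trough's side wall, and keep it there. Finish while still holding the handle at the clip, because it springs back if you let go; leave the tumbler, the jar and the potted plant where they are.

Things in the scene. Friction and masses are not known exactly. Their poses are not given: they have to be found in the camera images.
- tablet_a: white pressed laundry tablet, flat disc 60 mm in diameter, 18 mm thick, about 60 g; lies flat on the counter; the three are alike. Origin: centre of its underside, z up
- tablet_b: white pressed laundry tablet, flat disc 60 mm in diameter, 18 mm thick, about 60 g; lies flat on the counter; the three are alike. Origin: centre of its underside, z up
- tablet_c: white pressed laundry tablet, flat disc 60 mm in diameter, 18 mm thick, about 60 g; lies flat on the counter; the three are alike. Origin: centre of its underside, z up
- plate: loose flat round wooden plate, 104 mm in diameter, 12 mm thick, no rim, about 350 g. Origin: centre of its underside, on the counter; its flat top is 12 mm higher
- magazine: fixed tablet dispenser: white open-topped trough, 230 mm long, 76 mm wide, walls 5 mm thick and 55 mm high. Origin on the counter under its centre line, 140 mm from its near end (-x) and 90 mm from its far end (+x; that end wall is only 28 mm high). Its x axis runs along the trough away from the robot, turned up to 0.35 rad either way
- follower: grey cross plate (24 mm along the trough, 60 mm across, 6 mm thick) over the trough, with an upright handle. Origin: top of the plate under the handle's middle, 63 mm above the counter; axes as the trough's. Rests 78 mm to +x of the trough's origin; pulls out up to 130 mm to -x against a spring, 4 N at first, 60 N/m more (6.5 to 9 N at the clip). Let go, it springs back
- handle (a point): middle of the follower's upright steel handle, a block 14 mm along the trough, 32 mm across and 45 mm high; this point is 22 mm above the cross plate and 23 mm below the handle's top, 85 mm above the counter
- pointer (a point): tip of the follower's grey pointer, 5 mm wide, that sticks out 46 mm to the right (-y of the trough) of the handle's middle, over the side wall, at the same place along the trough as the handle's middle
- mark: dark steel clip, 7 mm along the trough, 50 mm high, fixed outside on the trough's right (-y) side wall, 50 to 90 mm to -x of the follower's rest, a different place each time. Origin: its middle along the trough, at the top of the wall; axes as the trough's. The follower is at the clip when its origin (and pointer) has this x along the trough; it passes the clip without touching
- tumbler: greenish tumbler, 68 mm in diameter, 85 mm high, beyond the work. Origin: centre of its underside. A bystander: leave it where it is
- jar: lidded glass jar, 68 mm in diameter, 90 mm high, beyond the work. Origin: centre of its underside. A bystander: leave it where it is
- potplant: small plant in a white pot, 80 mm in diameter, about 100 mm high, on the near right of the work. Origin: centre of its underside. A bystander: leave it where it is
Not all that is in view belongs to the job. Several things look just like the magazine: the one meant starts nearest to the robot's base.

How it is judged:
By the outcome, as a careful person would: the job done as asked, in the order asked, and still so for the second after the job is handed in, while the arm keeps its last pose, push and grip.
It also fails if it takes over 72 s, if anything falls off the work surface, if the arm or the gripper's body presses on something with over 40 N, if the wrist force passes 120 N, or if a joint passes its speed limit or range.

## Working session

There is one attempt and no reset: what is moved stays moved. The work goes in short steps, Python scripts to look and compute and a shell command to move; the robot and the scene stay as the last step left them, time stands still between calls to the robot, and variables do not carry over. Pictures are saved under pics/ and viewed, at most 10 in all, crops included, and the job is handed in when it is done.

```bash
mkdir -p pics; ls
cat > h.py <<'E'
import numpy as np, cv2
from bench import manip, cams, ticket
def grab(n,save=None):
    f=cams.grab_frame(n)
    if save: cv2.imwrite('pics/'+save,f['img'][:,:,::-1])
    return f
def ray(f,u,v):
    F=200/np.tan(np.radians(f['vertical_fov'])/2)
    P=np.array(f['pose']); d=P[:3,:3]@np.array([(u-f['cx'])/F,(v-f['cy'])/F,1])
    return P[:3,3],d
def onz(f,u,v,z):
    o,d=ray(f,u,v); return o+d*(z-o[2])/d[2]
def proj(f,p):
    F=200/np.tan(np.radians(f['vertical_fov'])/2)
    P=np.array(f['pose']); q=P[:3,:3].T@(np.array(p)-P[:3,3]); return q[0]/q[2]*F+f['cx'],q[1]/q[2]*F+f['cy']
E
python3 - <<'E'
from h import *
import pickle
for n in ['side','top','wrist']:
    f=grab(n,n+'0.png'); print(n,f['vertical_fov'],f['cx'],f['cy'],np.round(f['pose'],3).tolist()); pickle.dump(f,open(n+'0.pkl','wb'))
a=cv2.imread('pics/side0.png');b=cv2.imread('pics/top0.png')
s=manip.observe();print(s,manip.grip_depth)
E
```

```text
pics
side 46.234819142594674 325.4675135228585 203.08623911616772 [[-0.738, -0.414, 0.532, -0.119], [-0.674, 0.45, -0.585, 0.804], [0.003, -0.791, -0.612, 0.829], [0.0, 0.0, 0.0, 1.0]]
top 48.88861653897055 318.48179793448173 197.61643486724094 [[-0.002, -0.996, 0.085, 0.432], [-1.0, 0.003, 0.009, 0.062], [-0.009, -0.085, -0.996, 1.252], [0.0, 0.0, 0.0, 1.0]]
wrist 63.43967208655396 318.28616008543554 197.94803479806214 [[0.322, -0.905, -0.277, 0.272], [-0.947, -0.309, -0.093, -0.567], [-0.001, 0.292, -0.956, 0.372], [0.0, 0.0, 0.0, 1.0]]
{'clock': 0.15, 'joint_positions': array([-7.75902099e+01,  1.24673605e+01,  9.25075239e+01,  4.08121402e-04,
        7.51324796e+01, -6.42903461e+00]), 'dq': array([-0.02801874, -0.0975872 , -0.25493722,  0.01502925, -0.13463607,
       -0.05516889]), 'joint_torque': array([ 2.58377404e-04, -3.97446406e+01, -3.04418063e+01, -1.47703104e-04,
        5.81794535e-03, -9.43232436e-06]), 'tool_pos': array([ 0.2017011 , -0.59090309,  0.230261  ]), 'ee_rot': array([[ 9.46431305e-01,  3.22904984e-01, -3.95971775e-04],
       [ 3.22905154e-01, -9.46429557e-01,  1.83155269e-03],
       [ 2.16658100e-04, -1.86130013e-03, -9.99998244e-01]]), 'wrist_force': array([ 1.63672575,  0.3306917 , -0.44568842]), 'wrist_torque': array([ 0.06894079,  0.00327017, -0.0206071 ]), 'gripper_force': 0.0, 'width': 0.08532754440728407} 0.0187
```

View pics/top0.png

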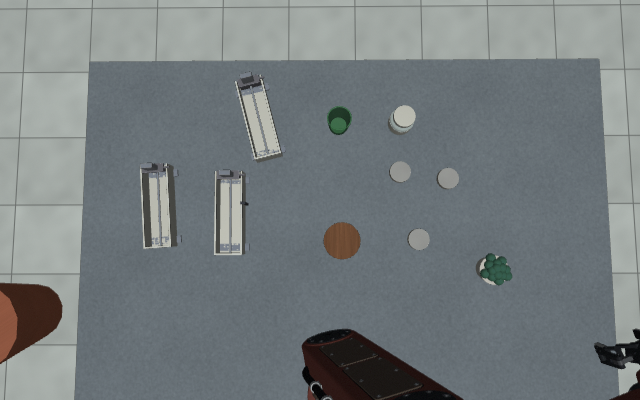

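View pics/side0.png

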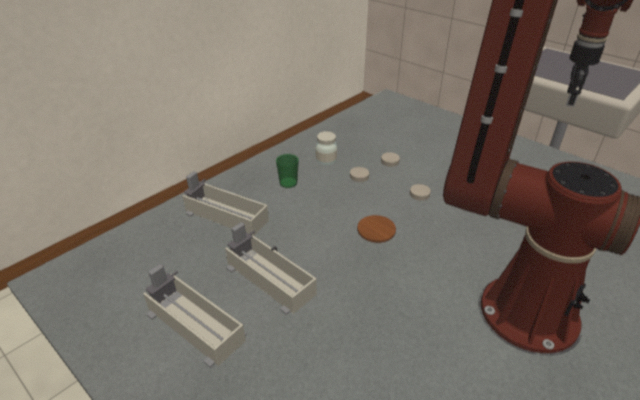

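The top view shows three tablets at (400,172), (448,178) and (419,239), and the plate at (342,240). The plant is at (495,270), the tumbler at (339,120) and the jar at (402,119). There are three magazine candidates in top: M1 (157,206), M2 (229,213) and M3 (259,118). M2 fits because it looks nearest the base and has a dark clip at (244,203). I'll confirm that in a crop along with the distances.

Run:
```python
from h import *
import pickle
f=pickle.load(open('top0.pkl','rb')); im=f['img']
print('base px',proj(f,[0,0,0]))
for n,p in dict(M1=(157,206),M2=(229,213),M3=(259,118)).items():
    w=onz(f,*p,0.03); print(n,w.round(3),np.hypot(w[0],w[1]).round(3))
hsv=cv2.cvtColor(im,cv2.COLOR_RGB2HSV)
def blob(m,box,z,nm):
    x0,y0,x1,y1=box; mm=np.zeros_like(m);mm[y0:y1,x0:x1]=m[y0:y1,x0:x1]
    c=max(cv2.findContours(mm,cv2.RETR_EXTERNAL,cv2.CHAIN_APPROX_NONE)[0],key=cv2.contourArea)
    (u,v),r=cv2.minEnclosingCircle(c); M=cv2.moments(c); g=(M['m10']/M['m00'],M['m01']/M['m00'])
    print(nm,np.round((u,v,r),1),np.round(g,1),cv2.contourArea(c),onz(f,*g,z).round(4))
bg=cv2.GaussianBlur(im,(3,3),0).astype(int)
bright=((bg[:,:,0]>125)&(hsv[:,:,1]<60)).astype(np.uint8)
for nm,b in dict(A=(380,155,420,190),B=(430,160,468,198),C=(400,222,438,258)).items(): blob(bright,b,.016,nm)
wood=((bg[:,:,0]>bg[:,:,2]+30)).astype(np.uint8)
blob(wood,(315,210,370,270),.011,'plate')
for nm,b in dict(plant=(470,245,520,295)).items(): blob(((bg[:,:,1]>bg[:,:,0]+20)|(bright>0)).astype(np.uint8),b,.05,nm)
t=cv2.resize(im[155:270,200:265],None,fx=5,fy=5,interpolation=cv2.INTER_CUBIC)
g=pickle.load(open('side0.pkl','rb'))['img']
s=cv2.resize(g[215:315,215:325],None,fx=4,fy=4,interpolation=cv2.INTER_CUBIC)
o=np.zeros((580,780,3),np.uint8);o[:575,:325]=t;o[:400,335:775]=s
cv2.imwrite('pics/crop.png',o[:,:,::-1])
```

```text
base px (np.float64(345.206335813074), np.float64(392.97665054040084))
M1 [0.515 0.523 0.03 ] 0.734
M2 [0.495 0.322 0.03 ] 0.59
M3 [0.764 0.241 0.03 ] 0.801
A [400.2 171.2  10.3] [400.1 171.1] 301.5 [ 0.6127 -0.1587  0.016 ]
B [448.6 177.7  10.3] [448.3 177.7] 296.5 [ 0.5937 -0.2944  0.016 ]
C [419.  239.   10.4] [418.8 238.9] 310.0 [ 0.4216 -0.2075  0.016 ]
plate [341.6 240.5  18.1] [341.5 240.4] 976.0 [0.4178 0.008  0.011 ]
plant [496.7 269.1  16.9] [496.1 270.3] 594.5 [ 0.3376 -0.4062  0.05  ]
```

View pics/crop.png

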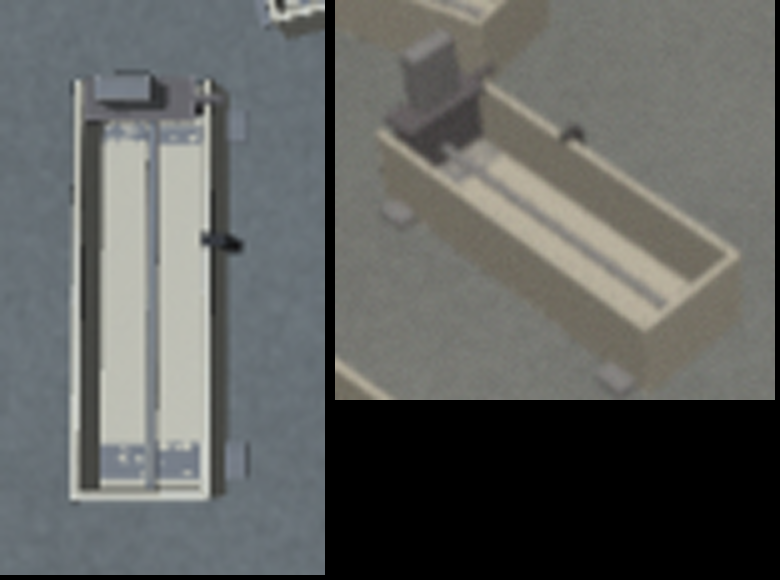

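M2 (229,213) is confirmed: at 0.59 m it's nearest the base, and it's the one with the dark clip (crop (222,242)). I'll move above tablet C and square the tool to the world axes.

```bash
python3 -m handwheel '[{"tx":40,"ty":-28,"az":3},{"tx":77,"ty":-63,"az":8},{"tx":115,"ty":-98,"az":14},{"tx":153,"ty":-133,"az":18.84},{"tx":191,"ty":-168,"az":18.84},{"tx":229,"ty":-202,"az":18.84},{"tx":267,"ty":-236,"az":18.84},{"tx":305,"ty":-268,"az":18.84},{"tx":332,"ty":-292,"az":18.84},{"tx":332,"ty":-292,"az":18.84}]' 85 30; python3 -m handwheel '[{"tx":0},{"tx":0}]'
python3 - <<'E'
from h import *
import pickle
f=grab('wrist','w1.png');pickle.dump(f,open('w1.pkl','wb'))
s=manip.observe();print(s['tool_pos'],s['ee_rot'].round(4),s['wrist_force'])
E
```

```text
[ 0.20172106 -0.59100955  0.23042158] [[ 9.464e-01  3.229e-01 -3.000e-04]
 [ 3.229e-01 -9.464e-01  1.500e-03]
 [ 2.000e-04 -1.600e-03 -1.000e+00]] [0.28419731 0.21443382 0.04704021]schema error: expected keys tx, ty, tz, ax, ay, az
schema error: expected keys tx, ty, tz, ax, ay, az
```

View pics/w1.png

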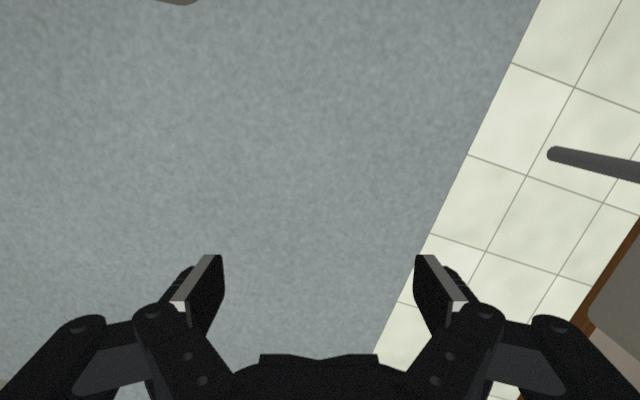

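The wrist view shows only counter and floor, with the fingers at (210,300) and (430,300). The move was refused because every row needs all six keys, so I'm retyping it.

```bash
python3 -m handwheel '[{"tx":40,"ty":-28,"tz":0,"ax":0,"ay":0,"az":3},{"tx":77,"ty":-63,"tz":0,"ax":0,"ay":0,"az":8},{"tx":115,"ty":-98,"tz":0,"ax":0,"ay":0,"az":14},{"tx":153,"ty":-133,"tz":0,"ax":0,"ay":0,"az":18.84},{"tx":191,"ty":-168,"tz":0,"ax":0,"ay":0,"az":18.84},{"tx":229,"ty":-202,"tz":0,"ax":0,"ay":0,"az":18.84},{"tx":267,"ty":-236,"tz":0,"ax":0,"ay":0,"az":18.84},{"tx":305,"ty":-268,"tz":0,"ax":0,"ay":0,"az":18.84},{"tx":332,"ty":-292,"tz":0,"ax":0,"ay":0,"az":18.84},{"tx":332,"ty":-292,"tz":0,"ax":0,"ay":0,"az":18.84}]' 85 30; python3 -m handwheel '[{"tx":0,"ty":0,"tz":0,"ax":0,"ay":0,"az":0},{"tx":0,"ty":0,"tz":0,"ax":0,"ay":0,"az":0}]'
python3 - <<'E'
from h import *
import pickle
f=grab('wrist','w1.png');pickle.dump(f,open('w1.pkl','wb'))
s=manip.observe();print(s['tool_pos'],s['ee_rot'].round(4),s['wrist_force'])
print(proj(f,[0.4216,-0.2075,.016]),proj(f,s['tool_pos']))
E
```

```text
clock: 1.2
tool_pos: [0.4234, -0.2035, 0.2312]
ee_rot: [[1.0, 0.007, 0.001], [0.007, -1.0, 0.002], [0.001, -0.002, -1.0]]
wrist_force: [-0.2, -1.0, 0.1]
width: 0.085
gripper_force: 0.0
clock: 1.4
tool_pos: [0.4213, -0.2087, 0.2312]
ee_rot: [[1.0, -0.001, -0.0], [-0.001, -1.0, -0.001], [-0.0, 0.001, -1.0]]
wrist_force: [-1.1, -0.0, 0.4]
width: 0.0853
gripper_force: 0.0
[ 0.42123546 -0.20905379  0.23121537] [[ 1.0e+00 -1.7e-03 -4.0e-04]
 [-1.7e-03 -1.0e+00 -3.0e-04]
 [-4.0e-04  3.0e-04 -1.0e+00]] [-0.00304164  0.63076399 -0.25920557]
(np.float64(316.6636515501917), np.float64(168.1999598725519)) (np.float64(318.33979761479145), np.float64(259.0972047731568))
```

View pics/w1.png

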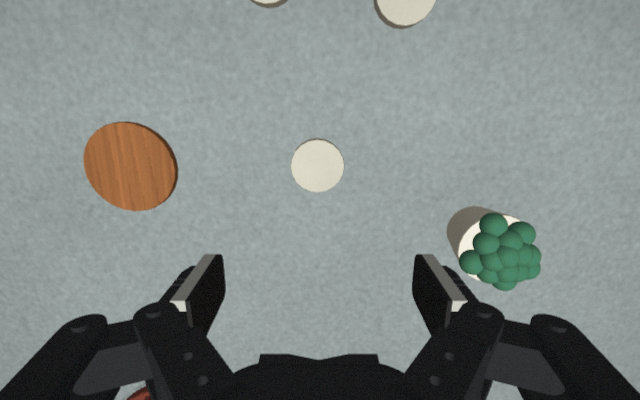

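The wrist view shows tablet C at (317,165), the plate at (130,166) and the plant at (500,250). Next I measure both from this view.

```bash
cat >> h.py <<'E'
def discs(f,kind,zt,rmm,show=True):
    im=cv2.GaussianBlur(f['img'],(3,3),0).astype(int)
    if kind=='wood': m=(im[:,:,0]>im[:,:,2]+40)
    else: m=(im.min(2)>150)&(im[:,:,0]>=im[:,:,2]+8)
    m=m.astype(np.uint8); out=[]
    for c in cv2.findContours(m,cv2.RETR_EXTERNAL,cv2.CHAIN_APPROX_NONE)[0]:
        if cv2.contourArea(c)<300: continue
        w=np.array([onz(f,u,v,zt)[:2] for u,v in cv2.convexHull(c)[:,0]],np.float32)*1000
        (x,y),r=cv2.minEnclosingCircle(w); e=cv2.fitEllipse(w) if len(w)>5 else None
        bx=cv2.boundingRect(c); edge=bx[0]<=0 or bx[1]<=0 or bx[0]+bx[2]>=640 or bx[1]+bx[3]>=400
        if abs(r-rmm)<8: 
            out.append((x,y)); print(kind,'xy',np.round((x,y),1),'r',round(r,1),'ell',np.round(e[0],1),np.round(e[1],1),'edge',edge,'px',bx)
    return out
E
python3 - <<'E'
from h import *
import pickle
f=pickle.load(open('w1.pkl','rb'));print(f['img'][165,317],f['img'][100,200])
discs(f,'tab',.018,30);discs(f,'wood',.012,52)
f=pickle.load(open('top0.pkl','rb'));discs(f,'wood',.012,52)
f=pickle.load(open('side0.pkl','rb'));discs(f,'wood',.012,52);print(f['img'][191,420]);
E
```

```text
[220 215 200] [144 153 151]
tab xy [ 335.8 -388.1] r 23.3 ell [ 333.7 -389.1] [18.5 47.1] edge False px (458, 222, 22, 34)
tab xy [ 424.5 -208. ] r 29.7 ell [ 424.3 -207.9] [58.6 59.1] edge False px (291, 140, 53, 52)
tab xy [ 587.3 -295. ] r 27.6 ell [ 591.4 -294.8] [50.1 56.1] edge True px (378, 0, 58, 25)
wood xy [421.9   4.4] r 52.4 ell [421.7   4.5] [102.2 104.6] edge False px (83, 122, 94, 89)
wood xy [418.   8.] r 49.6 ell [418.2   8. ] [98.  98.5] edge False px (324, 223, 36, 36)
wood xy [419.5   9.5] r 53.6 ell [419.6   9.4] [101.4 107.4] edge False px (358, 215, 38, 27)
[165 153 135]
```

```bash
python3 -m handwheel '[{"tx":1,"ty":-1,"tz":40,"ax":0,"ay":0,"az":0},{"tx":2,"ty":-1,"tz":80,"ax":0,"ay":0,"az":0},{"tx":2,"ty":-1,"tz":120,"ax":0,"ay":0,"az":0},{"tx":2,"ty":-1,"tz":130,"ax":0,"ay":0,"az":0},{"tx":2,"ty":-1,"tz":130,"ax":0,"ay":0,"az":0},{"tx":2,"ty":-1,"tz":130,"ax":0,"ay":0,"az":0}]'
python3 - <<'E'
from h import *
f=grab('wrist','w2.png');discs(f,'tab',.018,30)
f=grab('top');discs(f,'tab',.018,30)
print(manip.observe()['tool_pos'])
E
```

```text
clock: 2.05
tool_pos: [0.4247, -0.2085, 0.1029]
ee_rot: [[1.0, -0.001, 0.002], [-0.001, -1.0, -0.002], [0.002, 0.002, -1.0]]
wrist_force: [-0.1, -1.0, 0.5]
width: 0.0849
gripper_force: 0.0
tab xy [ 424.8 -207.8] r 29.7 ell [ 424.5 -207.8] [58.5 58.9] edge False px (277, 166, 80, 76)
[ 0.42555844 -0.20858587  0.10384613]
```

View pics/w2.png

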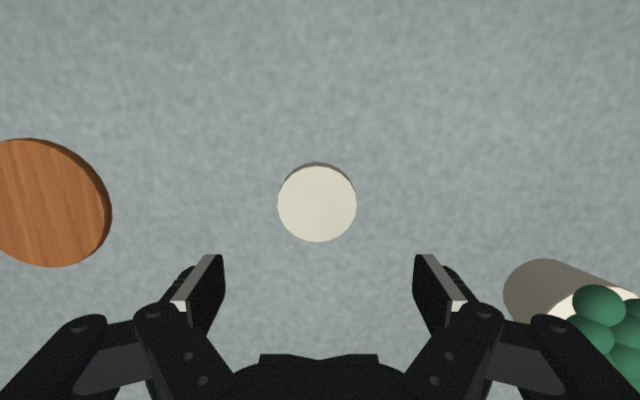

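Tablet C at (317,204) is centred between the fingers. Descend and grasp.

```bash
python3 -m handwheel '[{"tx":-1,"ty":0,"tz":40,"ax":0,"ay":0,"az":0},{"tx":-1,"ty":-0.5,"tz":75,"ax":0,"ay":0,"az":0},{"tx":-1,"ty":-0.5,"tz":92,"ax":0,"ay":0,"az":0},{"tx":-1,"ty":-0.5,"tz":97,"ax":0,"ay":0,"az":0},{"tx":-1,"ty":-0.5,"tz":97,"ax":0,"ay":0,"az":0},{"tx":-1,"ty":-0.5,"tz":97,"ax":0,"ay":0,"az":0}]'; python3 -m handwheel '[{"tx":0,"ty":0,"tz":0,"ax":0,"ay":0,"az":0},{"tx":0,"ty":0,"tz":0,"ax":0,"ay":0,"az":0},{"tx":0,"ty":0,"tz":0,"ax":0,"ay":0,"az":0},{"tx":0,"ty":0,"tz":0,"ax":0,"ay":0,"az":0},{"tx":0,"ty":0,"tz":0,"ax":0,"ay":0,"az":0},{"tx":0,"ty":0,"tz":0,"ax":0,"ay":0,"az":0}]' 45 35
```

```text
clock: 2.75
tool_pos: [0.4245, -0.2076, 0.0062]
ee_rot: [[1.0, 0.0, 0.003], [0.0, -1.0, -0.002], [0.003, 0.002, -1.0]]
wrist_force: [-0.9, -0.2, -0.2]
width: 0.0848
gripper_force: 0.0
clock: 3.35
tool_pos: [0.424, -0.2073, 0.006]
ee_rot: [[1.0, 0.0, 0.002], [0.0, -1.0, -0.002], [0.002, 0.002, -1.0]]
wrist_force: [-2.2, 0.9, 5.4]
width: 0.0581
gripper_force: 36.3
```

```bash
python3 -m handwheel '[{"tx":0,"ty":0,"tz":-20,"ax":0,"ay":0,"az":0},{"tx":0,"ty":-10,"tz":-60,"ax":0,"ay":0,"az":0},{"tx":0,"ty":-45,"tz":-90,"ax":0,"ay":0,"az":0},{"tx":0,"ty":-90,"tz":-100,"ax":0,"ay":0,"az":0},{"tx":-2,"ty":-135,"tz":-100,"ax":0,"ay":0,"az":0},{"tx":-2,"ty":-175,"tz":-100,"ax":0,"ay":0,"az":0},{"tx":-2,"ty":-205,"tz":-100,"ax":0,"ay":0,"az":0},{"tx":-2,"ty":-214,"tz":-100,"ax":0,"ay":0,"az":0},{"tx":-2,"ty":-214,"tz":-100,"ax":0,"ay":0,"az":0},{"tx":-2,"ty":-214,"tz":-100,"ax":0,"ay":0,"az":0}]'; python3 -m handwheel '[{"tx":0,"ty":0,"tz":0,"ax":0,"ay":0,"az":0},{"tx":0,"ty":0,"tz":0,"ax":0,"ay":0,"az":0}]'
python3 - <<'E'
from h import *
f=grab('wrist','w3.png');discs(f,'wood',.012,52)
s=manip.observe();p=s['tool_pos'];print(p,s['ee_rot'].round(4)); discs(f,'tab',p[2]+.012,30)
E
```

```text
clock: 4.35
tool_pos: [0.4211, 0.0068, 0.1046]
ee_rot: [[1.0, 0.0, 0.001], [0.0, -1.0, -0.001], [0.001, 0.001, -1.0]]
wrist_force: [0.4, -0.1, 0.4]
width: 0.0579
gripper_force: 38.0
clock: 4.55
tool_pos: [0.421, 0.0064, 0.1043]
ee_rot: [[1.0, -0.002, -0.0], [-0.002, -1.0, -0.0], [0.0, 0.0, -1.0]]
wrist_force: [-1.5, -0.6, 0.5]
width: 0.0578
gripper_force: 38.0
wood xy [421.8   6.7] r 51.2 ell [421.9   6.7] [101.6 102. ] edge False px (250, 133, 135, 100)
[0.42093272 0.00657325 0.10430882] [[ 1.0e+00 -1.8e-03 -0.0e+00]
 [-1.8e-03 -1.0e+00 -1.0e-04]
 [-0.0e+00  1.0e-04 -1.0e+00]]
tab xy [421.6   6.1] r 29.5 ell [421.6   6.2] [58.2 58.8] edge False px (255, 209, 128, 117)
```

View pics/w3.png

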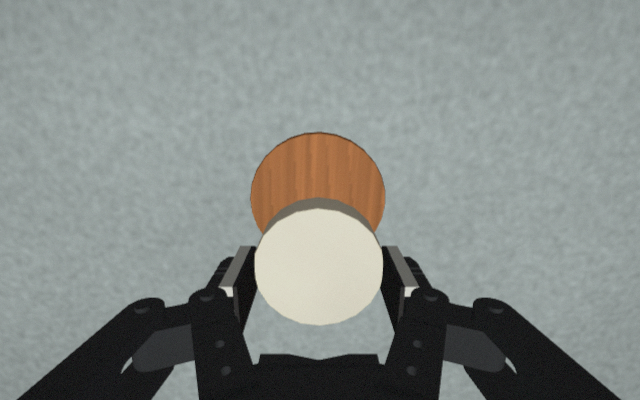

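Tablet C is held at (318,266) right over the plate at (318,195), within 1 mm. Lower and release.

```bash
python3 -m handwheel '[{"tx":0.5,"ty":-0.5,"tz":35,"ax":0,"ay":0,"az":0},{"tx":0.5,"ty":-0.5,"tz":65,"ax":0,"ay":0,"az":0},{"tx":0.5,"ty":-0.5,"tz":78,"ax":0,"ay":0,"az":0},{"tx":0.5,"ty":-0.5,"tz":83,"ax":0,"ay":0,"az":0},{"tx":0.5,"ty":-0.5,"tz":85.5,"ax":0,"ay":0,"az":0},{"tx":0.5,"ty":-0.5,"tz":85.5,"ax":0,"ay":0,"az":0},{"tx":0.5,"ty":-0.5,"tz":85.5,"ax":0,"ay":0,"az":0},{"tx":0.5,"ty":-0.5,"tz":85.5,"ax":0,"ay":0,"az":0}]'
```

```text
clock: 5.4
tool_pos: [0.4223, 0.0079, 0.0197]
ee_rot: [[1.0, -0.0, 0.002], [-0.0, -1.0, -0.0], [0.002, 0.0, -1.0]]
wrist_force: [-0.2, 0.4, -0.7]
width: 0.0585
gripper_force: 38.0
```

```bash
python3 -m handwheel '[{"tx":0,"ty":0,"tz":1,"ax":0,"ay":0,"az":0},{"tx":0,"ty":0,"tz":2,"ax":0,"ay":0,"az":0},{"tx":0,"ty":0,"tz":2,"ax":0,"ay":0,"az":0}]'; python3 -m handwheel '[{"tx":0,"ty":0,"tz":0,"ax":0,"ay":0,"az":0},{"tx":0,"ty":0,"tz":0,"ax":0,"ay":0,"az":0},{"tx":0,"ty":0,"tz":0,"ax":0,"ay":0,"az":0},{"tx":0,"ty":0,"tz":0,"ax":0,"ay":0,"az":0},{"tx":0,"ty":0,"tz":-15,"ax":0,"ay":0,"az":0},{"tx":0,"ty":0,"tz":-50,"ax":0,"ay":0,"az":0},{"tx":0,"ty":0,"tz":-85,"ax":0,"ay":0,"az":0},{"tx":0,"ty":0,"tz":-85,"ax":0,"ay":0,"az":0},{"tx":0,"ty":0,"tz":-85,"ax":0,"ay":0,"az":0}]' 78
python3 - <<'E'
from h import *
f=grab('wrist','w4.png');discs(f,'wood',.012,52)
s=manip.observe();p=s['tool_pos'];print(p); discs(f,'tab',.030,30)
f=grab('top','t1.png');discs(f,'wood',.012,52)
E
```

```text
clock: 5.7
tool_pos: [0.4219, 0.008, 0.018]
ee_rot: [[1.0, 0.0, 0.0], [0.0, -1.0, -0.0], [0.0, 0.0, -1.0]]
wrist_force: [-2.0, 0.7, 7.8]
width: 0.0576
gripper_force: 38.9
clock: 6.6
tool_pos: [0.4221, 0.0079, 0.1026]
ee_rot: [[1.0, -0.0, 0.002], [-0.0, -1.0, -0.0], [0.002, 0.0, -1.0]]
wrist_force: [0.3, 0.1, -0.8]
width: 0.0778
gripper_force: 0.0
wood xy [421.3   7.1] r 51.3 ell [421.3   6.9] [101.7 102.4] edge False px (252, 135, 135, 130)
[0.42077709 0.00810351 0.10132871]
tab xy [422.5   7.7] r 29.2 ell [422.5   7.7] [58.1 58.2] edge False px (277, 169, 83, 79)
```

Tablet C is on the plate, about 1 mm off centre. Next is tablet A.

```bash
python3 -m handwheel '[{"tx":30,"ty":26,"tz":0,"ax":0,"ay":0,"az":0},{"tx":65,"ty":56,"tz":0,"ax":0,"ay":0,"az":0},{"tx":100,"ty":86,"tz":0,"ax":0,"ay":0,"az":0},{"tx":135,"ty":116,"tz":0,"ax":0,"ay":0,"az":0},{"tx":165,"ty":142,"tz":0,"ax":0,"ay":0,"az":0},{"tx":185,"ty":159,"tz":0,"ax":0,"ay":0,"az":0},{"tx":194,"ty":167,"tz":0,"ax":0,"ay":0,"az":0},{"tx":194,"ty":167,"tz":0,"ax":0,"ay":0,"az":0},{"tx":194,"ty":167,"tz":0,"ax":0,"ay":0,"az":0},{"tx":194,"ty":167,"tz":0,"ax":0,"ay":0,"az":0}]' 85
python3 - <<'E'
from h import *
f=grab('wrist','w5.png');discs(f,'tab',.018,30)
for i in range(3): print(manip.observe()['tool_pos']);cams.grab_frame('wrist')
E
```

```text
clock: 7.7
tool_pos: [0.6136, -0.1576, 0.1009]
ee_rot: [[1.0, 0.001, -0.002], [0.001, -1.0, 0.001], [-0.002, -0.001, -1.0]]
wrist_force: [-0.1, 0.5, 0.3]
width: 0.085
gripper_force: 0.0
tab xy [ 595.9 -293.8] r 29.7 ell [ 595.7 -293.9] [58.3 58.9] edge False px (461, 191, 79, 73)
tab xy [ 615.  -159.1] r 29.6 ell [ 614.9 -159.1] [58.5 58.9] edge False px (280, 164, 81, 77)
[ 0.61394809 -0.15763616  0.10131538]
[ 0.6142535  -0.15783583  0.10164281]
[ 0.61450156 -0.158007    0.10183738]
```

```bash
python3 -m handwheel '[{"tx":1,"ty":1,"tz":40,"ax":0,"ay":0,"az":0},{"tx":1,"ty":1,"tz":75,"ax":0,"ay":0,"az":0},{"tx":1,"ty":1,"tz":91,"ax":0,"ay":0,"az":0},{"tx":1,"ty":1,"tz":95.5,"ax":0,"ay":0,"az":0},{"tx":1,"ty":1,"tz":95.5,"ax":0,"ay":0,"az":0},{"tx":1,"ty":1,"tz":95.5,"ax":0,"ay":0,"az":0}]'; python3 -m handwheel '[{"tx":0,"ty":0,"tz":0,"ax":0,"ay":0,"az":0},{"tx":0,"ty":0,"tz":0,"ax":0,"ay":0,"az":0},{"tx":0,"ty":0,"tz":0,"ax":0,"ay":0,"az":0},{"tx":0,"ty":0,"tz":0,"ax":0,"ay":0,"az":0},{"tx":0,"ty":0,"tz":0,"ax":0,"ay":0,"az":0},{"tx":0,"ty":0,"tz":0,"ax":0,"ay":0,"az":0}]' 45 35
```

```text
clock: 8.5
tool_pos: [0.6179, -0.1605, 0.0083]
ee_rot: [[1.0, 0.0, 0.003], [0.0, -1.0, -0.001], [0.003, 0.001, -1.0]]
wrist_force: [0.4, -0.9, 1.0]
width: 0.085
gripper_force: 0.0
clock: 9.1
tool_pos: [0.6179, -0.1605, 0.0086]
ee_rot: [[1.0, 0.0, 0.003], [0.0, -1.0, -0.001], [0.003, 0.001, -1.0]]
wrist_force: [-0.9, 0.6, 6.5]
width: 0.0579
gripper_force: 36.7
```

```bash
python3 -m handwheel '[{"tx":0,"ty":0,"tz":-25,"ax":0,"ay":0,"az":0},{"tx":-15,"ty":-13,"tz":-65,"ax":0,"ay":0,"az":0},{"tx":-45,"ty":-39,"tz":-90,"ax":0,"ay":0,"az":0},{"tx":-80,"ty":-69,"tz":-100,"ax":0,"ay":0,"az":0},{"tx":-115,"ty":-99,"tz":-100,"ax":0,"ay":0,"az":0},{"tx":-150,"ty":-129,"tz":-100,"ax":0,"ay":0,"az":0},{"tx":-180,"ty":-155,"tz":-100,"ax":0,"ay":0,"az":0},{"tx":-194,"ty":-168,"tz":-100,"ax":0,"ay":0,"az":0},{"tx":-194,"ty":-168,"tz":-100,"ax":0,"ay":0,"az":0},{"tx":-194,"ty":-168,"tz":-100,"ax":0,"ay":0,"az":0}]'; python3 -m handwheel '[{"tx":0,"ty":0,"tz":0,"ax":0,"ay":0,"az":0},{"tx":0,"ty":0,"tz":0,"ax":0,"ay":0,"az":0}]'
python3 - <<'E'
from h import *
f=grab('wrist','w6.png');discs(f,'wood',.012,52)
s=manip.observe();p=s['tool_pos'];print(p,s['ee_rot'].round(4)); discs(f,'tab',p[2]+.012,30)
E
```

```text
clock: 10.1
tool_pos: [0.4228, 0.0079, 0.1067]
ee_rot: [[1.0, 0.001, 0.002], [0.001, -1.0, -0.001], [0.002, 0.001, -1.0]]
wrist_force: [-0.3, 0.7, -0.2]
width: 0.0579
gripper_force: 37.7
clock: 10.3
tool_pos: [0.4235, 0.0073, 0.1067]
ee_rot: [[1.0, -0.001, 0.001], [-0.001, -1.0, -0.0], [0.001, 0.0, -1.0]]
wrist_force: [-0.4, 0.3, -0.7]
width: 0.0579
gripper_force: 37.7
wood xy [421.9   6.7] r 51.2 ell [421.7   6.8] [101.8 102.2] edge False px (252, 136, 133, 100)
[0.42327542 0.00734856 0.10655493] [[ 1.e+00 -1.e-03  6.e-04]
 [-1.e-03 -1.e+00 -2.e-04]
 [ 6.e-04  2.e-04 -1.e+00]]
tab xy [422.5   6.8] r 29.0 ell [422.4   7. ] [57.2 57.8] edge False px (257, 214, 124, 113)
```

```bash
python3 -m handwheel '[{"tx":0.3,"ty":-0.5,"tz":30,"ax":0,"ay":0,"az":0},{"tx":0.3,"ty":-0.5,"tz":55,"ax":0,"ay":0,"az":0},{"tx":0.3,"ty":-0.5,"tz":63,"ax":0,"ay":0,"az":0},{"tx":0.3,"ty":-0.5,"tz":66,"ax":0,"ay":0,"az":0},{"tx":0.3,"ty":-0.5,"tz":67,"ax":0,"ay":0,"az":0},{"tx":0.3,"ty":-0.5,"tz":67,"ax":0,"ay":0,"az":0},{"tx":0.3,"ty":-0.5,"tz":67,"ax":0,"ay":0,"az":0}]'
```

```text
clock: 11.05
tool_pos: [0.4237, 0.0084, 0.0404]
ee_rot: [[1.0, -0.0, 0.002], [-0.0, -1.0, -0.0], [0.002, 0.0, -1.0]]
wrist_force: [-0.7, -0.1, 0.8]
width: 0.0577
gripper_force: 37.8
```

```bash
python3 -m handwheel '[{"tx":0,"ty":0,"tz":1,"ax":0,"ay":0,"az":0},{"tx":0,"ty":0,"tz":2,"ax":0,"ay":0,"az":0},{"tx":0,"ty":0,"tz":2,"ax":0,"ay":0,"az":0}]'
```

```text
clock: 11.35
tool_pos: [0.4233, 0.0085, 0.0385]
ee_rot: [[1.0, 0.0, 0.001], [0.0, -1.0, -0.0], [0.001, 0.0, -1.0]]
wrist_force: [-1.7, 1.0, 6.3]
width: 0.0579
gripper_force: 38.5
```

```bash
python3 -m handwheel '[{"tx":0,"ty":0,"tz":0,"ax":0,"ay":0,"az":0},{"tx":0,"ty":0,"tz":0,"ax":0,"ay":0,"az":0},{"tx":0,"ty":0,"tz":0,"ax":0,"ay":0,"az":0},{"tx":0,"ty":0,"tz":0,"ax":0,"ay":0,"az":0},{"tx":0,"ty":0,"tz":-15,"ax":0,"ay":0,"az":0},{"tx":0,"ty":0,"tz":-45,"ax":0,"ay":0,"az":0},{"tx":0,"ty":0,"tz":-65,"ax":0,"ay":0,"az":0},{"tx":0,"ty":0,"tz":-65,"ax":0,"ay":0,"az":0},{"tx":0,"ty":0,"tz":-65,"ax":0,"ay":0,"az":0}]' 78
python3 - <<'E'
from h import *
f=grab('wrist','w7.png');discs(f,'wood',.012,52)
s=manip.observe();p=s['tool_pos'];print(p); discs(f,'tab',.048,30)
E
```

```text
clock: 12.25
tool_pos: [0.4226, 0.0085, 0.1022]
ee_rot: [[1.0, 0.0, 0.001], [0.0, -1.0, -0.0], [0.001, 0.0, -1.0]]
wrist_force: [-0.7, 0.1, -0.2]
width: 0.0781
gripper_force: 0.0
wood xy [421.3   6.9] r 51.3 ell [421.3   6.8] [101.8 102.5] edge False px (253, 136, 135, 129)
[0.42178434 0.00863678 0.10139295]
tab xy [421.3   7.8] r 29.8 ell [420.8   8.1] [58.1 58.5] edge False px (274, 179, 90, 84)
```

```bash
python3 -m handwheel '[{"tx":12,"ty":20,"tz":0,"ax":0,"ay":0,"az":0},{"tx":32,"ty":56,"tz":0,"ax":0,"ay":0,"az":0},{"tx":54,"ty":94,"tz":0,"ax":0,"ay":0,"az":0},{"tx":76,"ty":132,"tz":0,"ax":0,"ay":0,"az":0},{"tx":98,"ty":170,"tz":0,"ax":0,"ay":0,"az":0},{"tx":120,"ty":208,"tz":0,"ax":0,"ay":0,"az":0},{"tx":142,"ty":246,"tz":0,"ax":0,"ay":0,"az":0},{"tx":162,"ty":281,"tz":0,"ax":0,"ay":0,"az":0},{"tx":174,"ty":302,"tz":0,"ax":0,"ay":0,"az":0},{"tx":174,"ty":302,"tz":0,"ax":0,"ay":0,"az":0}]' 85;python3 -m handwheel '[{"tx":0,"ty":0,"tz":0,"ax":0,"ay":0,"az":0},{"tx":0,"ty":0,"tz":0,"ax":0,"ay":0,"az":0}]'
python3 - <<'E'
from h import *
f=grab('wrist','w8.png');discs(f,'tab',.018,30)
for i in range(2): print(manip.observe()['tool_pos']);cams.grab_frame('wrist')
E
```

```text
clock: 13.3
tool_pos: [0.5968, -0.2963, 0.1]
ee_rot: [[1.0, -0.003, -0.001], [-0.003, -1.0, -0.0], [-0.001, 0.0, -1.0]]
wrist_force: [-0.2, -0.6, -0.8]
width: 0.0848
gripper_force: 0.0
clock: 13.5
tool_pos: [0.5951, -0.2918, 0.1004]
ee_rot: [[1.0, 0.001, -0.003], [0.001, -1.0, 0.002], [-0.003, -0.002, -1.0]]
wrist_force: [0.7, 0.5, -0.0]
width: 0.085
gripper_force: 0.0
tab xy [ 596.  -294.1] r 29.6 ell [ 595.8 -294.1] [58.5 58.9] edge False px (281, 165, 81, 77)
[ 0.59534134 -0.29178754  0.10091941]
[ 0.59564503 -0.2919308   0.10140989]
```

```bash
python3 -m handwheel '[{"tx":0,"ty":1.5,"tz":40,"ax":0,"ay":0,"az":0},{"tx":-1,"ty":1.5,"tz":75,"ax":0,"ay":0,"az":0},{"tx":-1,"ty":1.5,"tz":91,"ax":0,"ay":0,"az":0},{"tx":-1,"ty":1.5,"tz":96.5,"ax":0,"ay":0,"az":0},{"tx":-1,"ty":1.5,"tz":96.5,"ax":0,"ay":0,"az":0},{"tx":-1,"ty":1.5,"tz":96.5,"ax":0,"ay":0,"az":0}]'; python3 -m handwheel '[{"tx":0,"ty":0,"tz":0,"ax":0,"ay":0,"az":0},{"tx":0,"ty":0,"tz":0,"ax":0,"ay":0,"az":0},{"tx":0,"ty":0,"tz":0,"ax":0,"ay":0,"az":0},{"tx":0,"ty":0,"tz":0,"ax":0,"ay":0,"az":0},{"tx":0,"ty":0,"tz":0,"ax":0,"ay":0,"az":0},{"tx":0,"ty":0,"tz":0,"ax":0,"ay":0,"az":0}]' 45 35
```

```text
clock: 14.25
tool_pos: [0.5971, -0.2957, 0.0078]
ee_rot: [[1.0, 0.0, 0.003], [0.0, -1.0, -0.002], [0.003, 0.002, -1.0]]
wrist_force: [1.1, -0.0, 0.0]
width: 0.0852
gripper_force: 0.0
clock: 14.85
tool_pos: [0.597, -0.2959, 0.0081]
ee_rot: [[1.0, -0.0, 0.003], [-0.0, -1.0, -0.002], [0.003, 0.002, -1.0]]
wrist_force: [-0.3, -0.0, 5.7]
width: 0.0579
gripper_force: 37.0
```

```bash
python3 -m handwheel '[{"tx":0,"ty":0,"tz":-25,"ax":0,"ay":0,"az":0},{"tx":-8,"ty":-14,"tz":-65,"ax":0,"ay":0,"az":0},{"tx":-25,"ty":-42,"tz":-95,"ax":0,"ay":0,"az":0},{"tx":-46,"ty":-79,"tz":-115,"ax":0,"ay":0,"az":0},{"tx":-68,"ty":-118,"tz":-115,"ax":0,"ay":0,"az":0},{"tx":-90,"ty":-157,"tz":-115,"ax":0,"ay":0,"az":0},{"tx":-112,"ty":-196,"tz":-115,"ax":0,"ay":0,"az":0},{"tx":-134,"ty":-234,"tz":-115,"ax":0,"ay":0,"az":0},{"tx":-156,"ty":-272,"tz":-115,"ax":0,"ay":0,"az":0},{"tx":-173,"ty":-302,"tz":-115,"ax":0,"ay":0,"az":0}]'; python3 -m handwheel '[{"tx":0,"ty":0,"tz":0,"ax":0,"ay":0,"az":0},{"tx":0,"ty":0,"tz":0,"ax":0,"ay":0,"az":0},{"tx":0,"ty":0,"tz":0,"ax":0,"ay":0,"az":0}]'
python3 - <<'E'
from h import *
f=grab('wrist','w9.png');discs(f,'wood',.012,52)
s=manip.observe();p=s['tool_pos'];print(p,s['ee_rot'].round(4)); discs(f,'tab',p[2]+.011,30)
E
```

```text
clock: 15.85
tool_pos: [0.4205, 0.0088, 0.1204]
ee_rot: [[1.0, 0.0, -0.001], [0.0, -1.0, 0.001], [-0.001, -0.001, -1.0]]
wrist_force: [0.6, 0.0, -1.0]
width: 0.058
gripper_force: 37.9
clock: 16.15
tool_pos: [0.4234, 0.0064, 0.1212]
ee_rot: [[1.0, -0.0, 0.001], [-0.0, -1.0, -0.001], [0.001, 0.001, -1.0]]
wrist_force: [-0.7, -0.3, -0.2]
width: 0.058
gripper_force: 37.9
wood xy [421.7   6.6] r 51.2 ell [421.8   6.6] [101.7 102.2] edge False px (255, 134, 126, 94)
[0.4235364  0.00618317 0.12121485] [[ 1.0e+00 -1.0e-03  1.2e-03]
 [-1.0e-03 -1.0e+00 -5.0e-04]
 [ 1.2e-03  5.0e-04 -1.0e+00]]
tab xy [423.    6.1] r 29.3 ell [423.1   6.1] [57.8 58.4] edge False px (256, 211, 125, 115)
```

```bash
python3 -m handwheel '[{"tx":-1,"ty":-1.2,"tz":30,"ax":0,"ay":0,"az":0},{"tx":-1,"ty":-1.2,"tz":55,"ax":0,"ay":0,"az":0},{"tx":-1,"ty":-1.2,"tz":61,"ax":0,"ay":0,"az":0},{"tx":-1,"ty":-1.2,"tz":63,"ax":0,"ay":0,"az":0},{"tx":-1,"ty":-1.2,"tz":64,"ax":0,"ay":0,"az":0},{"tx":-1,"ty":-1.2,"tz":65,"ax":0,"ay":0,"az":0},{"tx":-1,"ty":-1.2,"tz":65,"ax":0,"ay":0,"az":0}]'
```

```text
clock: 16.9
tool_pos: [0.4226, 0.008, 0.0567]
ee_rot: [[1.0, -0.0, 0.002], [-0.0, -1.0, -0.0], [0.002, 0.0, -1.0]]
wrist_force: [0.5, 1.2, -0.5]
width: 0.058
gripper_force: 37.9
```

```bash
python3 -m handwheel '[{"tx":0,"ty":0,"tz":1,"ax":0,"ay":0,"az":0},{"tx":0,"ty":0,"tz":1.5,"ax":0,"ay":0,"az":0},{"tx":0,"ty":0,"tz":1.5,"ax":0,"ay":0,"az":0}]'; python3 -m handwheel '[{"tx":0,"ty":0,"tz":0,"ax":0,"ay":0,"az":0},{"tx":0,"ty":0,"tz":0,"ax":0,"ay":0,"az":0},{"tx":0,"ty":0,"tz":0,"ax":0,"ay":0,"az":0},{"tx":0,"ty":0,"tz":0,"ax":0,"ay":0,"az":0},{"tx":0,"ty":0,"tz":-15,"ax":0,"ay":0,"az":0},{"tx":0,"ty":0,"tz":-50,"ax":0,"ay":0,"az":0},{"tx":0,"ty":0,"tz":-85,"ax":0,"ay":0,"az":0},{"tx":0,"ty":0,"tz":-100,"ax":0,"ay":0,"az":0},{"tx":0,"ty":0,"tz":-100,"ax":0,"ay":0,"az":0},{"tx":0,"ty":0,"tz":-100,"ax":0,"ay":0,"az":0}]' 78
python3 - <<'E'
from h import *
f=grab('wrist','w10.png');discs(f,'wood',.012,52)
s=manip.observe();p=s['tool_pos'];print(p); discs(f,'tab',.066,30)
g=grab('side'); t=grab('top')
o=np.zeros((400,800,3),np.uint8);o[:,:400]=f['img'][:,120:520];o[:,400:]=cv2.resize(g['img'][180:260,340:420],(400,400),interpolation=cv2.INTER_CUBIC)
cv2.imwrite('pics/stack.png',o[:,:,::-1])
# magazine geometry from the top view: contour of white trough M2
import pickle; f0=pickle.load(open('top0.pkl','rb')); im=f0['img'].astype(int)
m=((im.min(2)>140)&(im[:,:,0]>=im[:,:,2]+5)).astype(np.uint8); mm=np.zeros_like(m); mm[160:262,208:250]=m[160:262,208:250]
ys,xs=np.nonzero(mm)
r=cv2.minAreaRect(np.c_[xs,ys].astype(np.float32)); b=cv2.boxPoints(r)
for u,v in b: print('corner',round(u,1),round(v,1),onz(f0,u,v,.055).round(4))
d=((im.max(2)<55)).astype(np.uint8); ys,xs=np.nonzero(d[190:215,239:252]); print('clip px',xs.mean()+239,ys.mean()+190,len(xs), xs.min()+239,xs.max()+239,ys.min()+190,ys.max()+190)
E
```

```text
clock: 17.2
tool_pos: [0.4226, 0.0081, 0.056]
ee_rot: [[1.0, 0.0, 0.001], [0.0, -1.0, -0.0], [0.001, 0.0, -1.0]]
wrist_force: [-2.0, -0.3, 7.6]
width: 0.0582
gripper_force: 38.8
clock: 18.2
tool_pos: [0.4212, 0.0083, 0.1538]
ee_rot: [[1.0, 0.0, -0.0], [0.0, -1.0, 0.0], [-0.0, -0.0, -1.0]]
wrist_force: [0.2, 0.0, 0.1]
width: 0.0781
gripper_force: 0.0
wood xy [421.3   6.8] r 51.2 ell [421.4   6.8] [101.9 102. ] edge False px (263, 128, 113, 103)
[0.42051496 0.00838351 0.15297497]
tab xy [421.3   7.2] r 29.7 ell [421.3   7.7] [58.1 58.8] edge False px (280, 165, 78, 75)
corner 213.8 254.0 [0.3824 0.3559 0.055 ]
corner 215.0 170.6 [0.6101 0.3566 0.055 ]
corner 241.8 171.0 [0.6088 0.2827 0.055 ]
corner 240.6 254.4 [0.3812 0.2831 0.055 ]
clip px 243.1153846153846 203.76923076923077 26 242 247 194 214
```

View pics/stack.png

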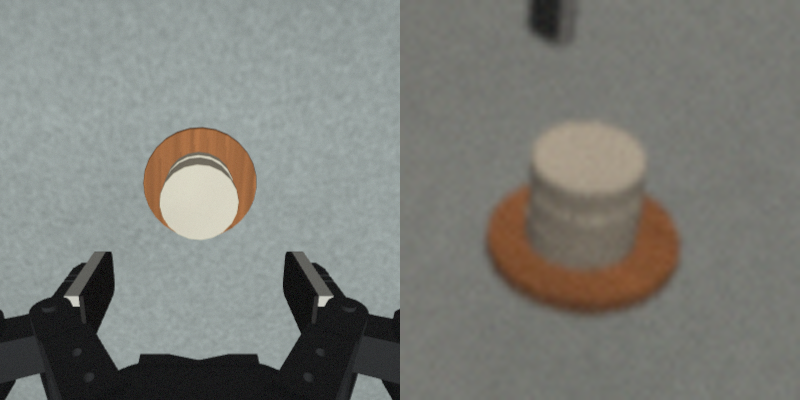

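The stack is neat: in the wrist crop the top tablet is at (199,200) over the plate at (200,180), about 1 mm off. The side crop shows three aligned layers. Next I go to the dispenser and look from close by.

```bash
python3 -m handwheel '[{"tx":5,"ty":-15,"tz":-15,"ax":0,"ay":0,"az":0},{"tx":15,"ty":-50,"tz":-30,"ax":0,"ay":0,"az":0},{"tx":25,"ty":-90,"tz":-45,"ax":0,"ay":0,"az":0},{"tx":35,"ty":-130,"tz":-60,"ax":0,"ay":0,"az":0},{"tx":45,"ty":-170,"tz":-60,"ax":0,"ay":0,"az":0},{"tx":55,"ty":-210,"tz":-60,"ax":0,"ay":0,"az":0},{"tx":65,"ty":-250,"tz":-60,"ax":0,"ay":0,"az":0},{"tx":75,"ty":-290,"tz":-60,"ax":0,"ay":0,"az":0},{"tx":80,"ty":-312,"tz":-60,"ax":0,"ay":0,"az":0},{"tx":80,"ty":-312,"tz":-60,"ax":0,"ay":0,"az":0}]' 85; python3 -m handwheel '[{"tx":0,"ty":0,"tz":0,"ax":0,"ay":0,"az":0},{"tx":0,"ty":0,"tz":0,"ax":0,"ay":0,"az":0},{"tx":0,"ty":0,"tz":0,"ax":0,"ay":0,"az":0}]'
python3 - <<'E'
from h import *
import pickle
f=grab('wrist','m1.png');pickle.dump(f,open('m1.pkl','wb'))
s=manip.observe();p=s['tool_pos'];print(p,s['joint_positions'])
E
```

```text
clock: 19.35
tool_pos: [0.501, 0.3226, 0.2122]
ee_rot: [[1.0, 0.003, -0.003], [0.003, -1.0, -0.0], [-0.003, 0.0, -1.0]]
wrist_force: [-0.3, -0.7, 0.1]
width: 0.0853
gripper_force: 0.0
clock: 19.65
tool_pos: [0.5013, 0.319, 0.2138]
ee_rot: [[1.0, -0.001, -0.001], [-0.001, -1.0, -0.001], [-0.001, 0.001, -1.0]]
wrist_force: [-0.5, -0.3, -0.4]
width: 0.085
gripper_force: 0.0
[0.50144814 0.31907527 0.21412236] [ 2.57087280e+01  9.61692734e+00  9.76187063e+01 -7.10140490e-03
  7.27959711e+01  1.15796202e+02]
```

View pics/m1.png

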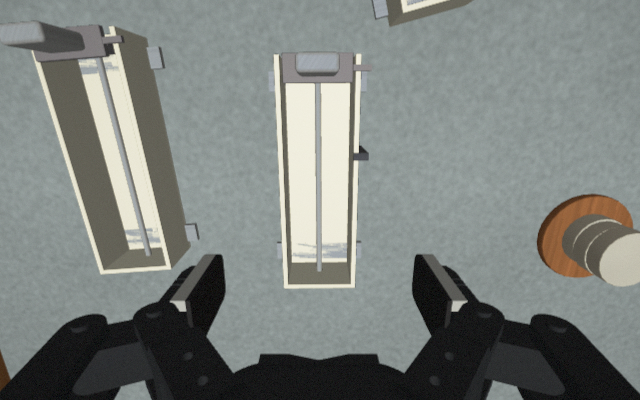

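The wrist view shows the target trough upright in the image. The handle is at (318,63), the pointer tip at (368,68) and the clip at (362,154). One crop for exact pixels.

Run:
```python
from h import *
im=cv2.imread('pics/m1.png')[40:170,270:385]
a=cv2.resize(im[:60],None,fx=6,fy=6,interpolation=cv2.INTER_CUBIC)[:, :690]
b=cv2.resize(im[100:130],None,fx=6,fy=6,interpolation=cv2.INTER_CUBIC)
cv2.imwrite('pics/mc.png',np.vstack([a,b]))
```

```text
(no output)
```

View pics/mc.png

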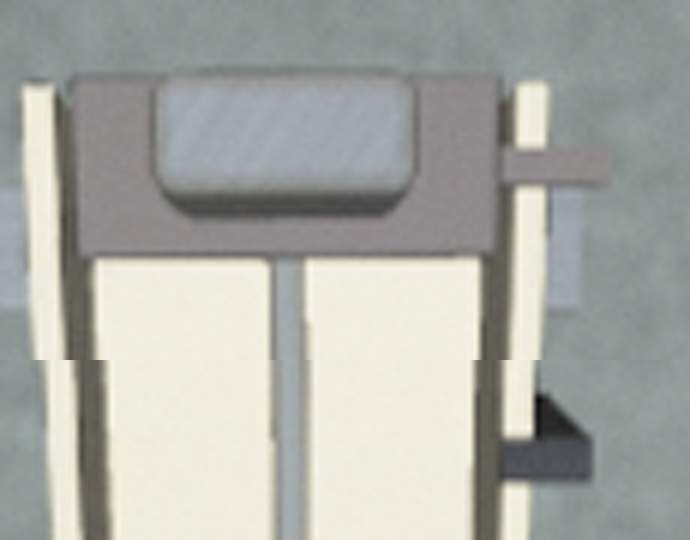

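The crop shows the pointer centre row at v≈67.1 (tip u≈371) and the middle of the clip's top face at v≈156.0 (u≈360).

Run:
```python
from h import *
import pickle
f=pickle.load(open('m1.pkl','rb'));print(f['pose'][:3,3])
for z in(.058,.063): print('pointer',onz(f,365,67.1,z).round(4))
for z in(.055,.058): print('clip',onz(f,360,156.0,z).round(4))
# handle top face
print('handle top',[onz(f,270+x/6-.5,40+y/6-.5,.108).round(4) for x,y in((157,80),(415,80),(157,193),(415,193))])
print('wall R',onz(f,270+545/6-.5,40+90/6-.5,.055).round(4),onz(f,270+532/6-.5,140+150/6-.5,.055).round(4))
print('near wall',onz(f,286,289,.055).round(4),onz(f,355,289,.055).round(4),'far L',onz(f,270+22/6,40+85/6,.055).round(4))
print(manip.observe()['tool_pos'])
```

```text
[0.57601861 0.31874027 0.35617006]
pointer [0.6019 0.2782 0.058 ]
pointer [0.6015 0.2788 0.063 ]
clip [0.5247 0.2793 0.055 ]
clip [0.5252 0.2797 0.058 ]
handle top [array([0.6071, 0.3342, 0.108 ]), array([0.607 , 0.3039, 0.108 ]), array([0.5947, 0.3345, 0.108 ]), array([0.5946, 0.3037, 0.108 ])]
wall R [0.6123 0.2821 0.055 ] [0.5167 0.2808 0.055 ]
near wall [0.3824 0.3531 0.055 ] [0.3822 0.2796 0.055 ] far L [0.6127 0.3564 0.055 ]
[0.50144814 0.31907527 0.21412236]
```

```bash
python3 -m handwheel '[{"tx":20,"ty":0,"tz":5,"ax":0,"ay":0,"az":-0.7},{"tx":60,"ty":0,"tz":20,"ax":0,"ay":0,"az":-0.7},{"tx":90,"ty":0,"tz":50,"ax":0,"ay":0,"az":-0.7},{"tx":99.5,"ty":0,"tz":85,"ax":0,"ay":0,"az":-0.7},{"tx":99.5,"ty":0,"tz":115,"ax":0,"ay":0,"az":-0.7},{"tx":99.5,"ty":0,"tz":130,"ax":0,"ay":0,"az":-0.7},{"tx":99.5,"ty":0,"tz":138,"ax":0,"ay":0,"az":-0.7},{"tx":99.5,"ty":0,"tz":141,"ax":0,"ay":0,"az":-0.7},{"tx":99.5,"ty":0,"tz":141,"ax":0,"ay":0,"az":-0.7},{"tx":99.5,"ty":0,"tz":141,"ax":0,"ay":0,"az":-0.7}]'
```

```text
clock: 20.7
tool_pos: [0.6023, 0.3209, 0.0755]
ee_rot: [[1.0, 0.012, 0.003], [0.012, -1.0, 0.001], [0.003, -0.001, -1.0]]
wrist_force: [-0.9, 0.1, 0.4]
width: 0.085
gripper_force: 0.0
```

```bash
python3 -m handwheel '[{"tx":-1,"ty":1.5,"tz":2,"ax":0,"ay":0,"az":0},{"tx":-1,"ty":1.5,"tz":3,"ax":0,"ay":0,"az":0},{"tx":-1,"ty":1.5,"tz":3,"ax":0,"ay":0,"az":0}]'; python3 -m handwheel '[{"tx":0,"ty":0,"tz":0,"ax":0,"ay":0,"az":0},{"tx":0,"ty":0,"tz":0,"ax":0,"ay":0,"az":0},{"tx":0,"ty":0,"tz":0,"ax":0,"ay":0,"az":0},{"tx":0,"ty":0,"tz":0,"ax":0,"ay":0,"az":0},{"tx":0,"ty":0,"tz":0,"ax":0,"ay":0,"az":0},{"tx":0,"ty":0,"tz":0,"ax":0,"ay":0,"az":0},{"tx":0,"ty":0,"tz":0,"ax":0,"ay":0,"az":0},{"tx":0,"ty":0,"tz":0,"ax":0,"ay":0,"az":0}]' 20 90
```

```text
clock: 21.0
tool_pos: [0.6001, 0.3187, 0.0706]
ee_rot: [[1.0, 0.012, 0.0], [0.012, -1.0, 0.0], [0.0, -0.0, -1.0]]
wrist_force: [0.7, -1.0, 0.5]
width: 0.0848
gripper_force: 0.0
clock: 21.8
tool_pos: [0.6001, 0.3197, 0.0708]
ee_rot: [[1.0, 0.012, 0.0], [0.012, -1.0, 0.002], [0.0, -0.002, -1.0]]
wrist_force: [-2.3, 4.8, 2.7]
width: 0.0309
gripper_force: 90.3
```

```bash
python3 -m handwheel '[{"tx":-4,"ty":0,"tz":0,"ax":0,"ay":0,"az":0},{"tx":-12,"ty":0,"tz":0,"ax":0,"ay":0,"az":0},{"tx":-22,"ty":0,"tz":0,"ax":0,"ay":0,"az":0},{"tx":-33,"ty":0,"tz":0,"ax":0,"ay":0,"az":0},{"tx":-44,"ty":0,"tz":0,"ax":0,"ay":0,"az":0},{"tx":-55,"ty":0,"tz":0,"ax":0,"ay":0,"az":0},{"tx":-64,"ty":0,"tz":0,"ax":0,"ay":0,"az":0},{"tx":-71,"ty":0,"tz":0,"ax":0,"ay":0,"az":0},{"tx":-75,"ty":0,"tz":0,"ax":0,"ay":0,"az":0},{"tx":-75,"ty":0,"tz":0,"ax":0,"ay":0,"az":0}]'; python3 -m handwheel '[{"tx":0,"ty":0,"tz":0,"ax":0,"ay":0,"az":0},{"tx":0,"ty":0,"tz":0,"ax":0,"ay":0,"az":0},{"tx":0,"ty":0,"tz":0,"ax":0,"ay":0,"az":0}]'
python3 - <<'E'
from h import *
import pickle
f=grab('wrist','p1.png');pickle.dump(f,open('p1.pkl','wb'))
g=grab('top');a=f['img'][130:330,300:500];b=g['img'][175:225,215:265]
o=np.hstack([cv2.resize(a,(400,400),interpolation=cv2.INTER_CUBIC),cv2.resize(b,(400,400),interpolation=cv2.INTER_CUBIC)])
cv2.imwrite('pics/pc.png',o[:,:,::-1]); pickle.dump(g,open('pt.pkl','wb'))
s=manip.observe();print(s['tool_pos'],s['wrist_force'])
for x in(.523,.527):
  print([np.round(proj(f,[x,.277,z]),1) for z in(.055,.06)])
E
```

```text
clock: 22.8
tool_pos: [0.5282, 0.3192, 0.0708]
ee_rot: [[1.0, 0.012, 0.008], [0.012, -1.0, 0.004], [0.008, -0.004, -1.0]]
wrist_force: [7.7, 6.6, -5.9]
width: 0.0308
gripper_force: 89.8
clock: 23.1
tool_pos: [0.5287, 0.3192, 0.0708]
ee_rot: [[1.0, 0.012, 0.008], [0.012, -1.0, 0.004], [0.008, -0.004, -1.0]]
wrist_force: [8.2, 7.7, -5.3]
width: 0.0309
gripper_force: 89.8
[0.52869296 0.31922073 0.07079157] [ 7.5059036   7.98455992 -5.64191945]
[array([395.9, 255.7]), array([398.1, 260. ])]
[array([396.5, 248.9]), array([398.7, 253.1])]
```

View pics/pc.png

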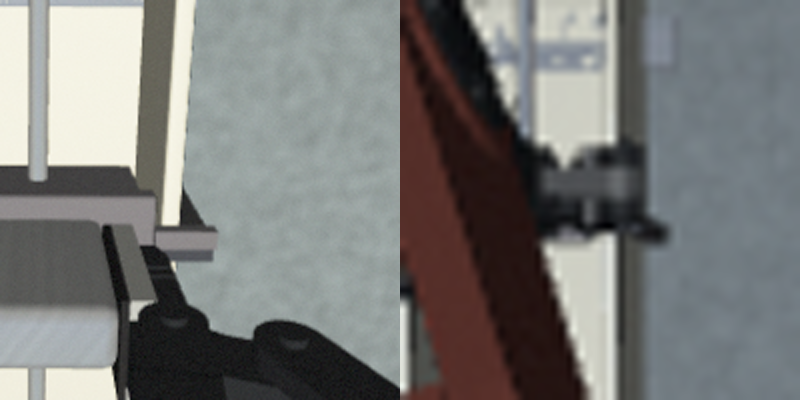

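The wrist crop shows the pointer at (185,240), almost over the clip's dark side face at (200,205). I've used up the picture budget, so I'll finish numerically from pixel profiles.

Run:
```python
from h import *
import pickle
f=pickle.load(open('p1.pkl','rb'))
for v in range(222,270): print(v,f['img'][v,384:412:3].mean(1).astype(int), onz(f,400,v,.057)[0].round(4), onz(f,400,v,.062)[0].round(4))
f0=pickle.load(open('m1.pkl','rb'))
print('before pointer', [(v,int(f0['img'][v,366].mean())) for v in range(60,76)])
print('before clip', [(v,int(f0['img'][v,362].mean())) for v in range(142,166)])
```

```text
222 [240 238 203 155 158 160 156 156 158 161] 0.5432 0.545
223 [239 238 204 158 158 160 156 159 160 164] 0.5426 0.5445
224 [238 237 207 159 158 157 157 159 159 163] 0.5421 0.544
225 [238 237 205 159 156 155 157 159 160 160] 0.5415 0.5434
226 [238 236 201 135 158 156 158 158 160 158] 0.541 0.5429
227 [239 237 174  89 158 154 156 155 157 159] 0.5404 0.5424
228 [238 236 147  56 157 156 157 156 157 158] 0.5398 0.5418
229 [239 236 140  42 157 154 154 153 155 156] 0.5393 0.5413
230 [239 237 116  41 156 158 154 157 158 157] 0.5387 0.5407
231 [239 236  95  43 137 156 152 156 156 156] 0.5382 0.5402
232 [237 236  82  43  96 154 151 155 157 157] 0.5376 0.5397
233 [238 236  74  43  66 153 153 155 157 156] 0.537 0.5391
234 [238 236  57  40  52 153 156 159 157 157] 0.5365 0.5386
235 [238 236  40  40  46 157 157 156 158 160] 0.5359 0.538
236 [238 236  37  39  42 134 159 156 159 160] 0.5354 0.5375
237 [239 235  41  40  43  98 160 159 158 160] 0.5348 0.5369
238 [239 236  40  44  43  74 160 156 157 163] 0.5342 0.5364
239 [238 237  43  45  42  50 159 155 159 163] 0.5337 0.5358
240 [237 235  46  42  40 
[... 1548 characters left out ...]
157 162 157 158 157 158 159] 0.5179 0.5206
267 [ 36  78 156 157 162 156 154 153 155 154] 0.5173 0.52
268 [ 40  64 159 159 163 158 155 152 152 149] 0.5167 0.5194
269 [ 29  45 158 157 159 155 154 151 153 146] 0.5161 0.5189
before pointer [(60, 138), (61, 142), (62, 141), (63, 142), (64, 140), (65, 139), (66, 141), (67, 141), (68, 139), (69, 138), (70, 118), (71, 141), (72, 163), (73, 158), (74, 158), (75, 157)]
before clip [(142, 149), (143, 149), (144, 150), (145, 152), (146, 133), (147, 84), (148, 50), (149, 41), (150, 41), (151, 41), (152, 54), (153, 73), (154, 80), (155, 82), (156, 82), (157, 87), (158, 84), (159, 82), (160, 115), (161, 145), (162, 156), (163, 155), (164, 154), (165, 154)]
```

The pointer's top face spans v 245.5–254.5, which is x≈0.530. The clip's near edge is at v 260.3, putting its middle at x≈0.5245. I need about 5.3 mm more.

```bash
python3 -m handwheel '[{"tx":-2,"ty":0,"tz":0,"ax":0,"ay":0,"az":0},{"tx":-4,"ty":0,"tz":0,"ax":0,"ay":0,"az":0},{"tx":-5.4,"ty":0,"tz":0,"ax":0,"ay":0,"az":0},{"tx":-5.4,"ty":0,"tz":0,"ax":0,"ay":0,"az":0},{"tx":-5.4,"ty":0,"tz":0,"ax":0,"ay":0,"az":0},{"tx":-5.4,"ty":0,"tz":0,"ax":0,"ay":0,"az":0},{"tx":-5.4,"ty":0,"tz":0,"ax":0,"ay":0,"az":0}]'
python3 - <<'E'
from h import *
import pickle
f=grab('wrist','p2.png');s=manip.observe();print(s['tool_pos'],s['wrist_force'])
for v in range(230,272): print(v,f['img'][v,384:412:3].mean(1).astype(int), onz(f,400,v,.057)[0].round(4), onz(f,400,v,.063)[0].round(4))
g=grab('wrist');discs(g,'wood',.012,52)
E
```

```text
clock: 23.9
tool_pos: [0.5234, 0.3192, 0.0708]
ee_rot: [[1.0, 0.012, 0.009], [0.012, -1.0, 0.004], [0.009, -0.004, -1.0]]
wrist_force: [7.2, 8.1, -5.2]
width: 0.0313
gripper_force: 89.6
[0.52339751 0.31918088 0.07077436] [ 7.11993196  7.24718259 -5.31281033]
230 [235 235 113  43  42  41 154 155 154 157] 0.5335 0.5359
231 [236 234  89  44  41  43 135 155 156 159] 0.5329 0.5354
232 [236 233  83  43  41  40  97 157 156 158] 0.5324 0.5348
233 [235 233  75  43  42  41  71 156 155 157] 0.5318 0.5343
234 [234 234  57  42  37  43  52 153 156 159] 0.5312 0.5337
235 [235 234  37  41  40  45  41 152 156 155] 0.5307 0.5332
236 [234 234  26  46  46  44  43 128 155 155] 0.5301 0.5327
237 [216 216  38  45  43  47  48  84 150 153] 0.5295 0.5321
238 [141 138  41  42  43  46  45  50 148 154] 0.529 0.5316
239 [ 61  62  60  61  54  57  55  58 133 150] 0.5284 0.531
240 [ 80  80  80  81  75  73  75  77 125 152] 0.5278 0.5305
241 [ 86  84  84  80  81  82  84  86 133 147] 0.5273 0.5299
242 [ 76  74  78  74  75  72  79  76 133 146] 0.5267 0.5294
243 [ 64  65  65  63  68  62  69  67 143 150] 0.5261 0.5288
244
[... 970 characters left out ...]
157 154 155 155 149 157 154] 0.5162 0.5193
261 [ 56 207 155 155 157 154 154 151 150 148] 0.5157 0.5188
262 [ 35 203 158 155 158 158 153 147 148 149] 0.5151 0.5182
263 [ 43 200 160 157 157 155 150 149 148 143] 0.5145 0.5176
264 [ 37 206 160 154 154 151 146 150 149 146] 0.5139 0.517
265 [ 28 179 159 158 152 153 149 146 151 147] 0.5133 0.5165
266 [ 27 114 163 157 154 148 149 151 150 146] 0.5127 0.5159
267 [ 38  77 161 157 153 150 149 152 149 147] 0.5121 0.5153
268 [ 39  61 159 156 153 150 149 155 153 147] 0.5115 0.5147
269 [ 32  43 156 155 151 151 152 154 156 144] 0.5109 0.5142
270 [ 24  24 154 154 151 152 155 155 150 146] 0.5103 0.5136
271 [ 28  20 149 153 153 152 155 154 150 144] 0.5097 0.513
```

```bash
python3 -c "
from bench import ticket; print(ticket.job_done())"
```

```text
the job is handed in; nothing more can be done
None
```

The three tablets are stacked on the plate, about 1 mm off centre, and I handed the job in with the gripper holding the handle, its pointer within about 1 mm of level with the clip; I viewed 11 pictures, one over the limit of 10.

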